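# Fetch the long sharpening stone from the carver's box

### The job

Slide the lid of the wooden stone box fully open, take out the long sharpening stone (not the short one beside it) and set it down gently, lying flat, in the shallow plywood tray. Leave the box open.

Things in the scene. Friction and masses are not known exactly. Their poses are not given: they have to be found in the camera images.
- stone_box: Opaque wooden box, 130 (x) by 230 (y) by 62 (z) mm, fixed; origin at the centre of its underside. Floor 6 mm thick; inside 116 by 216 mm, mouth 108 mm wide in x. The lid slides to its +y. On its floor lie two grey stones of one section, 80 and 42 mm long, in either order, 40 mm to either side of the middle along y, length roughly along x. Hidden until the lid is open.
- box_lid: Flat wooden lid, 7 mm thick, with a round upright knob 26 mm across. Origin on the knob's axis at the lid's underside, 51 mm above the bench; the knob stands 7 to 40 mm above it. Slides only along the box's y (1.5 N friction, stays put, cannot lift off): origin at y = -40 mm in the box's frame when shut, +160 at the stop, fully open. Nothing on the bench is in its way.
- long_stone: The long sharpening stone: a plain grey bar 80 (x) by 24 (y) by 22 (z) mm, about 100 g, lying on the box's floor. Origin at the centre of its underside, x along its length, z up. Grip it across y: once the lid is fully open there are at least 25 mm free on either side for a finger.
- tray: Shallow empty plywood tray, 180 (x) by 140 (y) by 20 (z) mm, fixed to the bench; origin at the centre of its underside, z up. Floor 6 mm thick, inside 168 by 128 mm.
Not all that is in view belongs to the job. Of the things shaped like the tray, the plywood one is meant.

How it is judged:
By the outcome, as a careful person would: the job done as asked, in the order asked, and still so for the second after the job is handed in, with the robot touching nothing.
It also fails if it takes over 51 s, if anything falls off the work surface, if the arm or the gripper's body presses on something with over 40 N, if the wrist force passes 120 N, or if a joint passes its speed limit or range.

### The arm

A 6-joint arm with a two-finger parallel gripper is mounted at the origin on the work surface. World frame = base frame: x ahead of the robot, y to its left, z up, the work surface at z = 0. Lengths are in mm, angles in rad, forces in N, time in s.
With the tool pointing down it reaches from about 350 to 875 mm from the base axis. Payload 4.2 kg.
Tool frame: the origin (TCP) lies at the very end of the fingers, on their centre line; the grasp point (between the pads) lies 19 mm behind it; z points along the fingers, y is the line along which they close (so a half turn about z gives the same grasp; the last joint's range is limited). The gripper opens to 85 mm and grips with 20 to 120 N. Pads are 22 mm wide; open, the fingers measure 114 mm over their backs; the gripper's body (76 mm by 85 mm) begins 54 mm behind the grasp point. The pads swing forward as they close: fully open they stand 13 mm farther back than shut.
Start: joints at [1.504, 0.385, 0.008, 0, -1.194, -0.259], TCP at [200.009, 592.111, 209.512] pointing down, gripper open.
Joint ranges: [-3.14, 3.14], [-1.21, 2.06], [-1.07, 1.41], [-3.16, 2.05], [-2.99, -0.16], [-3.1, 3.1]. Speed limits (rad/s): [2.79, 2.79, 3.14, 3.14, 3.14, 3.14].

### API

Orientations are given as a unit quaternion [x, y, z, w].
In Python, from bench import arm, optics gives the robot as it stands. The module is installed in compiled form; this text tells all that it offers.
- The arm moves only by the tool step_arm, never from a script. Its argument "motion" is a list of rows, each an object with "dr": the turn, a rotation vector about the tool's x, y, z in units of 8 degrees (1.0 is 8 degrees), a list of three; "slide": the shift along the tool's x, y, z in mm, a list of three; "jaw": the finger opening in mm, from 0 to 85.4. A call has exactly 8 rows; each row is the pose to reach, as a shift and turn from the pose commanded when the call began, along the tool's axes at that moment; what a row does not reach only later rows make up. A row lasts 1/8 s, in which the tool goes at most 62.5 mm and 10.7 degrees, less where a joint would pass 70% of its speed; a pose out of reach is approached as far as the arm can. A call with a gripper value outside its range is refused whole. The fingers move at their own pace and stop on an object; the grip force is fixed at half the most. Time passes only in rows, so rows that repeat a pose let the fingers close, or fill a call up. It gives the time, the measured TCP pose, the force, the opening and the grip force at its end, in the units of the state.
- arm.read_state(): the state, without advancing time (a new reading comes with each control period).
- optics.get_image(name): name is "scene" or "top" or "wrist"; returns the picture (420x560x3 uint8, blue, green, red); there is no depth.
- optics.camera_info(name): a dict with "camera_matrix" (3x3 intrinsics, pixels), "view" (4x4, takes a point from world to camera coordinates); the wrist camera has in their place "T_tool_cam" (4x4, takes a point from camera to tool coordinates, whose origin is the TCP and whose axes are the flange's). Camera axes: x right, y up, looking along -z (the intrinsics and any distortion apply to the point x, -y, -z); pixel columns grow to the right and rows downward; lengths in mm; the calibration is good to about 2 mm. A picture is of the moment at which its call begins: read the wrist's pose just before it. camera_info takes no time and is no camera call.
- arm.job_done(): hands the job in; it is judged then, once.
The state is a dict: "clock": time; "joints": joint angles; "joint_vel": joint speeds; "joint_efforts": joint torques, N m; "position": TCP position; "ee_rot": TCP orientation; "contact_force": force on the tool from outside, world axes, zero at the start; "wrist_torque": the same for the moment, N m; "gripper_width": finger opening in mm; "grasp_force": force on a finger pad.
Only numpy, scipy, OpenCV 4.12 (cv2) and the standard library are available. Lean on these libraries where they do the work, as an engineer would, in place of code of your own. Each camera call takes 0.05 s, during which the arm holds its last target. There are 200 camera calls.

## Working session

There is one attempt and no reset: what is moved stays moved. The work goes in short steps, Python scripts to look and compute and a tool call to move; the robot and the scene stay as the last step left them, time stands still between calls to the robot, and variables do not carry over. Pictures are saved under pics/ and viewed, at most 12 in all, crops included, and the job is handed in when it is done.

Besides the shell and the picture viewer there is one more tool, called after "Request:" as name(argument=value, ...) on one line, values as JSON. step_arm: Moves the arm, as the interface text tells. Its arguments: {"type":"object","properties":{"motion":{"type":"array","items":{"type":"object","properties":{"dr":{"type":"array","items":{"type":"number"}},"slide":{"type":"array","items":{"type":"number"}},"jaw":{"type":"number"}}}}},"required":["motion"]}

```bash
mkdir -p pics; python3 - <<'E'
from bench import arm, optics
import cv2,numpy as np
for n in("top","scene"):
    cv2.imwrite(f"pics/{n}0.png",optics.get_image(n)); i=optics.camera_info(n); print(n,{k:np.round(v,3).tolist() if not isinstance(v,str) else v for k,v in i.items()})
print(optics.camera_info("wrist"))
s=arm.read_state();print(s)
E
```

```text
top {'camera_matrix': [[491.664, 0.0, 271.001], [0.0, 491.664, 211.727], [0.0, 0.0, 1.0]], 'view': [[0.004, -1.0, 0.018, 119.729], [0.997, 0.005, 0.078, -437.684], [-0.078, 0.018, 0.997, -1468.979], [0.0, 0.0, 0.0, 1.0]]}
scene {'camera_matrix': [[510.599, 0.0, 276.419], [0.0, 510.599, 216.611], [0.0, 0.0, 1.0]], 'view': [[-0.002, 1.0, -0.013, -138.226], [-0.602, 0.009, 0.798, 206.589], [0.798, 0.01, 0.602, -1674.106], [0.0, 0.0, 0.0, 1.0]]}
{'camera_matrix': array([[327.50156347,   0.        , 273.25237262],
       [  0.        , 327.50156347, 204.17302446],
       [  0.        ,   0.        ,   1.        ]]), 'T_tool_cam': array([[-3.41887299e-04,  9.53715479e-01,  3.00710272e-01,
         7.67783855e+01],
       [ 9.99999846e-01,  1.94700247e-04,  5.19432231e-04,
         2.29376394e-01],
       [ 4.36842195e-04,  3.00710404e-01, -9.53715399e-01,
        -1.63540079e+02],
       [ 0.00000000e+00,  0.00000000e+00,  0.00000000e+00,
         1.00000000e+00]])}
{'clock': 0.1, 'joints': array([ 1.50362295e+00,  3.85477540e-01,  6.74500134e-03, -4.46791226e-04,
       -1.19402503e+00, -2.58576625e-01]), 'joint_vel': array([ 3.95263042e-05, -1.18174529e-03,  4.78054478e-03,  4.77613762e-04,
        1.99608795e-03, -5.93372370e-04]), 'joint_efforts': array([-8.03148178e-04, -3.93323457e+01,  1.88924879e+01,  4.19791594e+00,
       -2.65350121e-03,  7.69161119e-06]), 'position': array([199.82648218, 591.58032725, 208.52371722]), 'ee_rot': array([ 9.86751304e-01, -1.62237047e-01, -1.12991602e-04,  9.95972935e-04]), 'contact_force': array([ 0.3844145 ,  0.7842136 , -1.26639534]), 'wrist_torque': array([-0.02952401,  0.01461003, -0.0293899 ]), 'grasp_force': 0.0, 'gripper_width': 85.41445135133017}
```

View pics/top0.png

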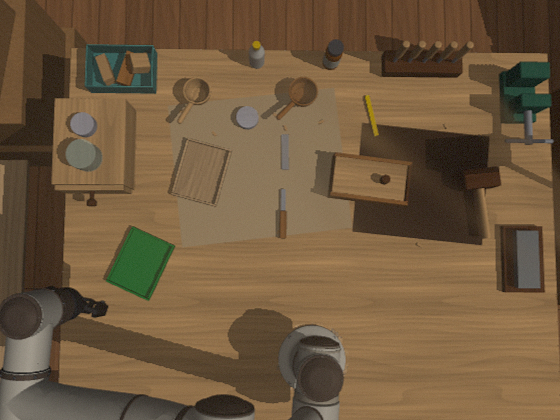

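View pics/scene0.png

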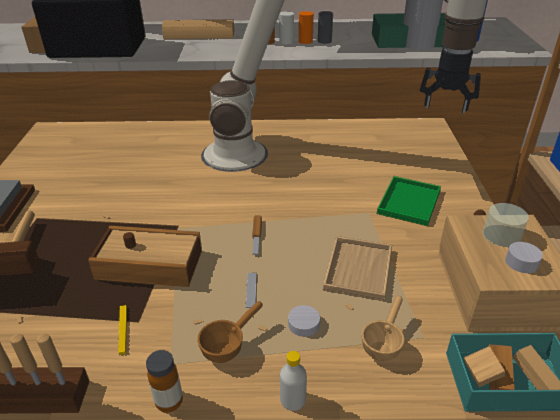

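Top view: the stone box with its knob is at about (370,178), knob at (385,180). Tray-shaped candidates are the wooden tray at (200,172), the green tray at (140,262) and the teal bin with blocks at (121,69). The wooden one fits "shallow empty plywood". I'll confirm it and the box in an enlarged crop.

```bash
python3 - <<'E'
import cv2
im=cv2.imread("pics/top0.png")[130:215,160:420]
cv2.imwrite("pics/crop0.png",cv2.resize(im,None,fx=3,fy=3,interpolation=cv2.INTER_CUBIC))
E
```

```text
(no output)
```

View pics/crop0.png

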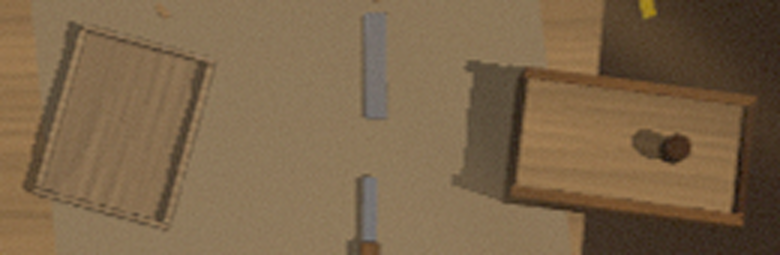

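Crop: plywood tray outer corners at crop (72,23),(214,63),(167,229),(25,188), empty and shallow, so it is the right one. Box rim corners at (522,70),(755,97),(742,224),(510,198), knob top at (676,149). Now to metric.

```bash
cat > h.py <<'E'
from bench import arm, optics
import cv2,numpy as np
from scipy.spatial.transform import Rotation as R
def ray(n,uv,z,s=None):
    i=optics.camera_info(n)
    if n=="wrist":
        T=np.eye(4);T[:3,:3]=R.from_quat(s["ee_rot"]).as_matrix();T[:3,3]=s["position"];C=T@i["T_tool_cam"]
    else: C=np.linalg.inv(i["view"])
    K=i["camera_matrix"]; d=np.array([(uv[0]-K[0,2])/K[0,0],-(uv[1]-K[1,2])/K[1,1],-1.])
    d=C[:3,:3]@d; o=C[:3,3]; return o+d*(z-o[2])/d[2]
def proj(p,s):
    i=optics.camera_info("wrist");T=np.eye(4);T[:3,:3]=R.from_quat(s["ee_rot"]).as_matrix();T[:3,3]=s["position"]
    q=np.linalg.inv(T@i["T_tool_cam"])@np.append(p,1);K=i["camera_matrix"]
    return np.array([K[0,2]-K[0,0]*q[0]/q[2],K[1,2]+K[1,1]*q[1]/q[2]])
def delta(p,yaw):
    "slide and turn (8deg units) from measured pose to tcp p, pointing down, tool x at world yaw"
    s=arm.read_state();r=R.from_quat(s["ee_rot"]);t=R.from_euler("z",yaw)*R.from_euler("x",np.pi)
    return np.round(r.inv().apply(np.array(p)-s["position"]),1),np.round(np.degrees((r.inv()*t).as_rotvec())/8,2)
E
python3 - <<'E'
from h import *
c=lambda u,v:(160+(u+.5)/3-.5,130+(v+.5)/3-.5)
for nm,z,P in(("box",62,[(522,70),(755,97),(742,224),(510,198)]),("tray",20,[(72,23),(214,63),(167,229),(25,188)]),("knob",91,[(676,149)])):
    X=np.array([ray("top",c(*p),z)[:2] for p in P]);print(nm,X.round(0).tolist(),X.mean(0).round(1))
    if len(X)>1:
        e=np.roll(X,-1,0)-X;print(np.linalg.norm(e,axis=1).round(0),np.degrees(np.arctan2(e[:,1],e[:,0])).round(1))
s=arm.read_state();print(R.from_quat(s["ee_rot"]).as_matrix().round(3))
E
```

```text
box [[609.0, -62.0], [584.0, -293.0], [457.0, -278.0], [482.0, -50.0]] [ 533.  -170.8]
[232. 127. 229. 128.] [-96.3 173.1  83.9  -5.7]
tray [[662.0, 388.0], [622.0, 244.0], [453.0, 289.0], [494.0, 432.0]] [557.9 338.4]
[149. 175. 148. 174.] [-105.5  165.    74.1  -14.7]
knob [[527.0, -207.0]] [ 527.  -206.6]
[[ 0.947 -0.32  -0.001]
 [-0.32  -0.947 -0.002]
 [ 0.     0.002 -1.   ]]
```

```bash
python3 - <<'E'
from h import *
y=np.radians(-6.3)
print(delta([527,-208,160],y))
E
```

```text
(array([566. , 652.6,  49.9]), array([ 0.01,  0.  , -1.55]))
```

Request:
step_arm(motion=[{"dr": [0,0,-0.1],"slide": [20,23,0],"jaw": 85},{"dr": [0,0,-0.3],"slide": [55,63,0],"jaw": 85},{"dr": [0,0,-0.5],"slide": [92,106,0],"jaw": 85},{"dr": [0,0,-0.7],"slide": [129,149,5],"jaw": 85},{"dr": [0,0,-0.9],"slide": [166,192,10],"jaw": 85},{"dr": [0,0,-1.1],"slide": [203,235,15],"jaw": 85},{"dr": [0,0,-1.3],"slide": [240,278,20],"jaw": 85},{"dr": [0,0,-1.55],"slide": [277,321,25],"jaw": 85}])

```text
clock: 1.1
position: [359.8, 197.5, 184.3]
ee_rot: [0.999, -0.054, 0.0, -0.0]
contact_force: [0.6, -0.1, 0.6]
gripper_width: 85.1
grasp_force: 0.0
```

```bash
python3 - <<'E'
from h import *
print(delta([527,-208,160],np.radians(-6.3)),arm.read_state()["position"])
E
```

```text
(array([209.7, 385.2,  24.3]), array([-0.  , -0.  ,  0.02])) [359.83228831 197.50240077 184.33574841]
```

Request:
step_arm(motion=[{"dr": [0,0,0],"slide": [27,49,3],"jaw": 85},{"dr": [0,0,0],"slide": [54,98,6],"jaw": 85},{"dr": [0,0,0],"slide": [80,147,9],"jaw": 85},{"dr": [0,0,0],"slide": [106,196,12],"jaw": 85},{"dr": [0,0,0],"slide": [133,245,15],"jaw": 85},{"dr": [0,0,0],"slide": [160,294,18],"jaw": 85},{"dr": [0,0,0],"slide": [187,343,21],"jaw": 85},{"dr": [0,0,0],"slide": [210,385,24],"jaw": 85}])

```text
clock: 2.1
position: [526.7, -208.3, 159.9]
ee_rot: [0.998, -0.055, -0.0, -0.0]
contact_force: [0.5, 0.5, 0.2]
gripper_width: 84.7
grasp_force: 0.0
```

```bash
python3 - <<'E'
from h import *
s=arm.read_state();im=optics.get_image("wrist");print(s["position"],s["ee_rot"],s["joints"].round(2))
print("knob top proj",proj([527,-207,91],s))
cv2.imwrite("pics/w1.png",im)
E
```

```text
[ 526.66058719 -208.30719434  159.86345689] [ 9.98479796e-01 -5.51174434e-02 -3.99594165e-04 -7.44437577e-05] [-0.09  0.33 -0.21 -0.   -1.03  1.55]
knob top proj [271.37303549 208.29649859]
```

View pics/w1.png

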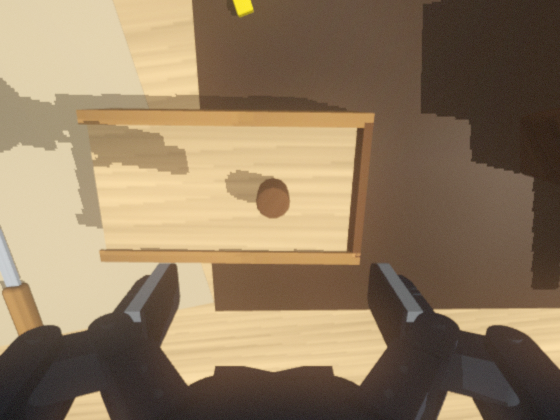

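The wrist view shows the knob top at (273,199) and the box rim corners at (78,110),(374,114),(359,264),(101,262).

```bash
python3 - <<'E'
from h import *
s=arm.read_state()
print(ray("wrist",(273,199),91,s))
X=np.array([ray("wrist",p,62,s)[:2] for p in((78,110),(374,114),(359,264),(101,262))]);print(X.round(0),X.mean(0));e=np.roll(X,-1,0)-X;print(np.linalg.norm(e,axis=1),np.degrees(np.arctan2(e[:,1],e[:,0])))
k=ray("wrist",(273,199),91,s);print(delta([k[0],k[1],65],np.radians(-6.3)))
E
```

```text
[ 536.10409201 -213.10820097   91.        ]
[[ 615.  -72.]
 [ 586. -297.]
 [ 459. -281.]
 [ 487.  -55.]] [ 536.89700143 -176.19244462]
[226.63830379 128.19158425 228.03351023 129.03926629] [-97.23678108 172.87513184  82.97499719  -7.74441541]
(array([ 7.7, -0.2, 94.1]), array([ 0.01,  0.  , -0.02]))
```

```bash
python3 - <<'E'
from h import *
s=arm.read_state();print(s["position"])
s["position"]=np.array([526.66,-208.31,159.86])
k=ray("wrist",(273,199),91,s);print(k)
X=np.array([ray("wrist",p,62,s)[:2] for p in((78,110),(374,114),(359,264),(101,262))]);print(X.mean(0))
print(delta([k[0],k[1],65],np.radians(-6.3)))
E
```

```text
[ 528.44107252 -212.2179831   159.07606053]
[ 534.09072906 -209.17429561   91.        ]
[ 534.9118734  -172.15037351]
(array([ 5.3, -3.8, 94.1]), array([ 0.01,  0.  , -0.02]))
```

Request:
step_arm(motion=[{"dr": [0,0,0],"slide": [2,-1,15],"jaw": 85},{"dr": [0,0,0],"slide": [4,-2,35],"jaw": 85},{"dr": [0,0,0],"slide": [4,-2.5,60],"jaw": 80},{"dr": [0,0,0],"slide": [4,-2.5,82],"jaw": 70},{"dr": [0,0,0],"slide": [4,-2.5,93],"jaw": 50},{"dr": [0,0,0],"slide": [4,-2.5,93],"jaw": 30},{"dr": [0,0,0],"slide": [4,-2.5,93],"jaw": 20},{"dr": [0,0,0],"slide": [4,-2.5,93],"jaw": 20}])

```text
clock: 3.15
position: [531.5, -204.5, 69.4]
ee_rot: [0.999, -0.054, 0.001, 0.0]
contact_force: [-0.9, 0.8, 5.3]
gripper_width: 19.9
grasp_force: 2.5
```

```bash
python3 - <<'E'
from h import *
s=arm.read_state();print(s["position"],s["gripper_width"],s["grasp_force"],s["contact_force"])
E
```

```text
[ 531.46941715 -204.48037652   69.3975681 ] 19.89308897299481 2.511523232096806 [-0.90871085  0.79193788  5.26755406]
```

```bash
python3 - <<'E'
from h import *
im=optics.get_image("wrist");s=arm.read_state();print(s["position"],s["gripper_width"],s["grasp_force"],s["contact_force"])
t=optics.get_image("top")[130:230,280:460]
cv2.imwrite("pics/w2.png",np.hstack([im[:,40:500],cv2.resize(t,(324,420//1))[:, :324]]))
E
```

```text
[ 531.43835734 -204.49161386   69.38401894] 20.072788145439123 3.1186193675966933 [-1.78098965  0.24625239  5.67313818]
```

View pics/w2.png

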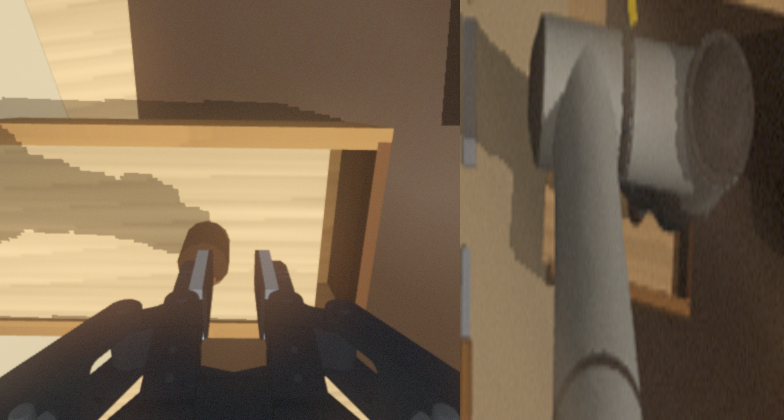

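```bash
python3 - <<'E'
from h import *
s=arm.read_state();p=s["position"];print(s["joints"].round(3), s["ee_rot"])
print("tcp",proj(p,s),"grasp",proj(p+[0,0,19],s))
print("knob top",ray("wrist",(247,232),91,s), "rim corner",ray("wrist",(432,129),62,s))
y=p+0; 
for q in([534,-209,91],[529.4,-211.5,91],[534,-209,58]):print(q,proj(np.array(q,float),s))
E
```

```text
[-8.300e-02  4.290e-01 -3.140e-01  1.000e-03 -8.250e-01  1.544e+00] [ 9.98516062e-01 -5.44415910e-02  1.30126055e-03  3.07653232e-04]
tcp [273.05452041 248.10307763] grasp [273.03192859 264.58277182]
knob top [ 550.94696007 -194.40932176   91.        ] rim corner [ 585.28970842 -292.09603171   62.        ]
[534, -209, 91] [281.75459971 261.47009114]
[529.4, -211.5, 91] [287.8455609  269.47208835]
[534, -209, 58] [280.33818159 234.87754726]
```

```bash
python3 - <<'E'
from h import *
im=optics.get_image("wrist")[190:330,190:330];t=optics.get_image("scene")[205:285,85:215]
cv2.imwrite("pics/w3.png",np.hstack([cv2.resize(im,(370,370),interpolation=2),cv2.resize(t,(425,370),interpolation=2)]))
E
```

```text
(no output)
```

View pics/w3.png

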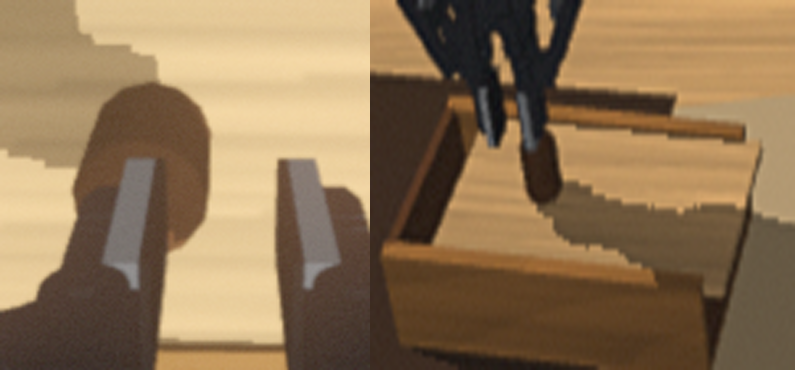

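```bash
python3 - <<'E'
from h import *
s=arm.read_state();r=R.from_quat(s["ee_rot"])
for t in([11,42.5,0],[11,42.5,-13],[0,42.5,0],[0,42.5,-13],[11,10,0],[11,10,-10],[11,10,-20],[11,10,-30]):print(t,proj(s["position"]+r.apply(t),s).round(0))
print(s["position"])
E
```

```text
[11, 42.5, 0] [352. 229.]
[11, 42.5, -13] [358. 239.]
[0, 42.5, 0] [351. 248.]
[0, 42.5, -13] [357. 259.]
[11, 10, 0] [292. 229.]
[11, 10, -10] [293. 237.]
[11, 10, -20] [294. 245.]
[11, 10, -30] [295. 254.]
[ 531.462665   -204.47395216   69.39461692]
```

```bash
python3 - <<'E'
from h import *
s=arm.read_state();i=optics.camera_info("scene");K=i["camera_matrix"]
def ps(p):
    q=i["view"]@np.append(p,1);return (K[0,2]-K[0,0]*q[0]/q[2],K[1,2]+K[1,1]*q[1]/q[2])
for dz in(0,10,20,30):print(dz,np.round(ps(s["position"]+[0,0,dz]),1))
print("knob top/base at shut & +14",np.round([ps([529.4,-211.5,91]),ps([529.4,-211.5,58]),ps([531,-197,91]),ps([531,-197,58])],1))
E
```

```text
0 [130.9 242. ]
10 [130.1 238.7]
20 [129.4 235.4]
30 [128.6 232.1]
knob top/base at shut & +14 [[126.4 234.4]
 [129.1 245.1]
 [132.5 234.7]
 [135.  245.5]]
```

The wrist and scene views agree: the left fingertip rests on top of the knob instead of beside it. The real tips stand about 20–25 mm behind the stated TCP, and the lid has crept about 15 mm toward +y. I'll lift, re-centre and regrip lower, watching the force.

Request:
step_arm(motion=[{"dr": [0,0,0],"slide": [0,0,-15],"jaw": 20},{"dr": [0,0,0],"slide": [0,0,-30],"jaw": 40},{"dr": [0,0,0],"slide": [1,-5,-30],"jaw": 85},{"dr": [0,0,0],"slide": [1,-9,-30],"jaw": 85},{"dr": [0,0,0],"slide": [1,-9,-30],"jaw": 85},{"dr": [0,0,0],"slide": [1,-9,-30],"jaw": 85},{"dr": [0,0,0],"slide": [1,-9,-30],"jaw": 85},{"dr": [0,0,0],"slide": [1,-9,-30],"jaw": 85}])

```text
clock: 4.35
position: [532.5, -195.5, 97.4]
ee_rot: [0.999, -0.055, -0.0, -0.0]
contact_force: [-0.7, 0.3, 0.0]
gripper_width: 84.8
grasp_force: 0.0
```

```bash
python3 - <<'E'
from h import *
s=arm.read_state();im=optics.get_image("wrist");print(s["position"],s["gripper_width"],s["contact_force"])
# dark brown knob mask inside lid area
h=cv2.cvtColor(im,cv2.COLOR_BGR2HSV);m=((h[...,2]<125)&(h[...,1]>95)).astype(np.uint8)
m=cv2.morphologyEx(m,cv2.MORPH_OPEN,np.ones((5,5)))
n,l,st,c=cv2.connectedComponentsWithStats(m)
for k in range(1,n):
    if st[k,4]>150:print(st[k],c[k].round())
print("pred",proj(np.array([531,-195,91.]),s),proj(np.array([531,-195,58.]),s))
cv2.imwrite("pics/w4.png",im)
E
```

```text
[ 532.5477783  -195.45881487   97.36267019] 84.7839918814353 [-0.71907488  0.33069665  0.01943761]
[  193     0   202   123 12420] [263.  78.]
[237   0  16  18 165] [245.   7.]
[252   0  34  20 465] [269.   8.]
[533 126  12  22 173] [539. 136.]
[ 358  144   55  161 4038] [388. 213.]
[243 207  38  35 963] [261. 224.]
[ 405  226  155  125 5725] [472. 298.]
[152 264  26  46 750] [166. 288.]
[ 217  312  169   41 6623] [298. 332.]
pred [272.56107168 245.85288051] [272.68627552 224.82754424]
```

View pics/w4.png

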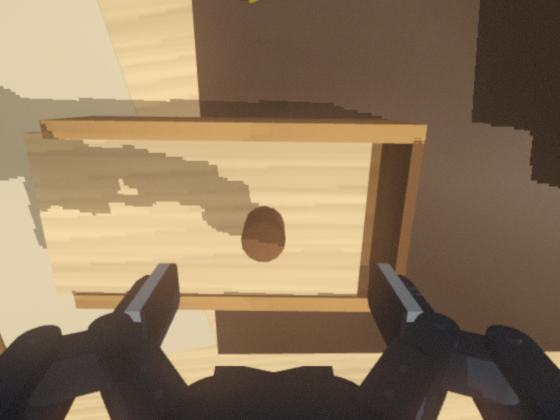

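Knob top is at (263,241), about 5 mm further +y, between open fingers whose tips are at (172,263) and (375,263). I'll shift 5 mm and go down to TCP z≈42.

Request:
step_arm(motion=[{"dr": [0,0,0],"slide": [1,-5,5],"jaw": 85},{"dr": [0,0,0],"slide": [1,-5,15],"jaw": 85},{"dr": [0,0,0],"slide": [1,-5,28],"jaw": 85},{"dr": [0,0,0],"slide": [1,-5,40],"jaw": 85},{"dr": [0,0,0],"slide": [1,-5,48],"jaw": 85},{"dr": [0,0,0],"slide": [1,-5,51],"jaw": 85},{"dr": [0,0,0],"slide": [1,-5,51],"jaw": 85},{"dr": [0,0,0],"slide": [1,-5,51],"jaw": 70}])

```text
clock: 5.4
position: [534.5, -190.6, 46.9]
ee_rot: [0.999, -0.055, 0.0, 0.0]
contact_force: [0.4, 0.9, -0.3]
gripper_width: 70.7
grasp_force: 0.0
```

Request:
step_arm(motion=[{"dr": [0,0,0],"slide": [0,0,0],"jaw": 60},{"dr": [0,0,0],"slide": [0,0,0],"jaw": 50},{"dr": [0,0,0],"slide": [0,0,0],"jaw": 40},{"dr": [0,0,0],"slide": [0,0,0],"jaw": 30},{"dr": [0,0,0],"slide": [0,0,0],"jaw": 24},{"dr": [0,0,0],"slide": [0,0,0],"jaw": 22},{"dr": [0,0,0],"slide": [0,0,0],"jaw": 20},{"dr": [0,0,0],"slide": [0,0,0],"jaw": 20}])

```text
clock: 6.4
position: [534.2, -190.5, 46.8]
ee_rot: [0.999, -0.055, 0.0, 0.0]
contact_force: [-1.2, 1.8, 4.5]
gripper_width: 24.1
grasp_force: 58.7
```

Knob is held (width 24 mm, 59 N). Slide the lid open.

Request:
step_arm(motion=[{"dr": [0,0,0],"slide": [0,-10,0],"jaw": 20},{"dr": [0,0,0],"slide": [0,-30,0],"jaw": 20},{"dr": [0,0,0],"slide": [0,-55,0],"jaw": 20},{"dr": [0,0,0],"slide": [0,-80,0],"jaw": 20},{"dr": [0,0,0],"slide": [0,-105,0],"jaw": 20},{"dr": [0,0,0],"slide": [0,-130,0],"jaw": 20},{"dr": [0,0,0],"slide": [0,-145,0],"jaw": 20},{"dr": [0,0,0],"slide": [0,-150,0],"jaw": 20}])

```text
clock: 7.4
position: [552.7, -39.9, 46.8]
ee_rot: [0.999, -0.054, 0.002, -0.0]
contact_force: [5.7, -1.8, -0.5]
gripper_width: 24.2
grasp_force: 58.8
```

Request:
step_arm(motion=[{"dr": [0,0,0],"slide": [0,-5,0],"jaw": 20},{"dr": [0,0,0],"slide": [0,-10,0],"jaw": 20},{"dr": [0,0,0],"slide": [0,-15,0],"jaw": 20},{"dr": [0,0,0],"slide": [0,-20,0],"jaw": 20},{"dr": [0,0,0],"slide": [0,-24,0],"jaw": 20},{"dr": [0,0,0],"slide": [0,-27,0],"jaw": 20},{"dr": [0,0,0],"slide": [0,-29,0],"jaw": 20},{"dr": [0,0,0],"slide": [0,-30,0],"jaw": 20}])

```text
clock: 8.4
position: [556.0, -12.2, 46.8]
ee_rot: [0.999, -0.054, 0.002, 0.0]
contact_force: [7.2, -9.2, -1.6]
gripper_width: 23.9
grasp_force: 59.0
```

Request:
step_arm(motion=[{"dr": [0,0,0],"slide": [-1,-1,0],"jaw": 20},{"dr": [0,0,0],"slide": [-1,-2,0],"jaw": 20},{"dr": [0,0,0],"slide": [-1,-3,0],"jaw": 20},{"dr": [0,0,0],"slide": [-1,-3,0],"jaw": 30},{"dr": [0,0,0],"slide": [-1,-3,0],"jaw": 60},{"dr": [0,0,0],"slide": [-1,-3,0],"jaw": 85},{"dr": [0,0,0],"slide": [-1,-3,0],"jaw": 85},{"dr": [0,0,0],"slide": [-1,-3,-5],"jaw": 85}])

```text
clock: 9.4
position: [552.7, -8.3, 51.3]
ee_rot: [0.999, -0.055, -0.001, 0.0]
contact_force: [-0.1, -0.5, 0.5]
gripper_width: 85.1
grasp_force: 0.0
```

Request:
step_arm(motion=[{"dr": [0,0,0],"slide": [0,0,-25],"jaw": 85},{"dr": [0,0,0],"slide": [0,0,-60],"jaw": 85},{"dr": [0,0,0],"slide": [-5,40,-90],"jaw": 85},{"dr": [0,0,0],"slide": [-10,80,-90],"jaw": 85},{"dr": [0,0,0],"slide": [-10,120,-90],"jaw": 85},{"dr": [0,0,0],"slide": [-10,145,-90],"jaw": 85},{"dr": [0,0,0],"slide": [-10,160,-90],"jaw": 85},{"dr": [0,0,0],"slide": [-10,160,-90],"jaw": 85}])

```text
clock: 10.4
position: [525.7, -166.9, 141.6]
ee_rot: [0.998, -0.055, 0.0, -0.0]
contact_force: [-0.3, 0.2, 0.1]
gripper_width: 84.8
grasp_force: 0.0
```

```bash
python3 - <<'E'
from h import *
s=arm.read_state();im=optics.get_image("wrist");print(s["position"].round(1).tolist(),s["ee_rot"].round(4).tolist(),s["gripper_width"],s["contact_force"].round(1))
cv2.imwrite("pics/w5.png",im)
E
```

```text
[525.7, -166.9, 141.6] [0.9985, -0.0553, 0.0001, -0.0001] 84.80959051817051 [-0.3  0.2  0.1]
```

View pics/w5.png

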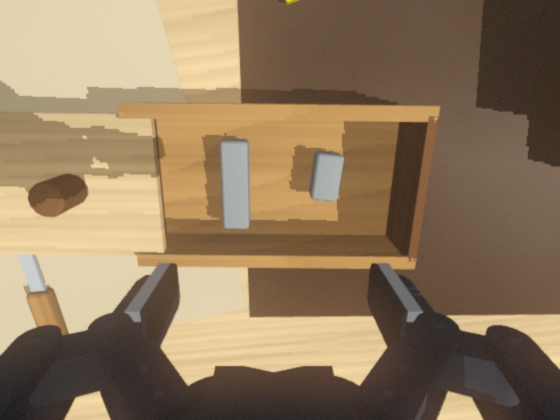

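The lid is open at its stop, with the knob at (47,197). Inside, the long stone is on the left with its top face at (221,142),(247,141),(249,228),(222,228). The short stone is at (326,177). Target: the left (long) one.

```bash
python3 - <<'E'
from h import *
q=arm.read_state();print(q["position"]);s=dict(q);s["position"]=np.array([525.7,-166.9,141.6]);s["ee_rot"]=np.array([.9985,-.0553,.0001,-.0001])
X=np.array([ray("wrist",p,28,s)[:2] for p in((221,142),(247,141),(249,228),(222,228))]);print(X.round(1).tolist(),X.mean(0));e=np.roll(X,-1,0)-X;print(np.linalg.norm(e,axis=1),np.degrees(np.arctan2(e[:,1],e[:,0])))
print("knob",ray("wrist",(47,197),91,s))
c=X.mean(0)
print(delta([*c,60],np.radians(-6.3)))
E
```

```text
[ 525.79112479 -166.3012693   141.54776278]
[[574.2, -128.3], [572.7, -150.1], [495.0, -141.4], [497.8, -117.0]] [ 534.92497238 -134.18067866]
[21.80643073 78.08858715 24.52209036 77.31655357] [-94.18009172 173.59321903  83.65614272  -8.43184518]
knob [557.00890433 -15.38203102  91.        ]
(array([  5.6, -32.9,  81.6]), array([-0., -0.,  0.]))
```

Request:
step_arm(motion=[{"dr": [0,0,0],"slide": [2,-10,0],"jaw": 54},{"dr": [0,0,0.1],"slide": [4,-22,10],"jaw": 54},{"dr": [0,0,0.1],"slide": [5.6,-33,25],"jaw": 54},{"dr": [0,0,0.1],"slide": [5.6,-33,45],"jaw": 54},{"dr": [0,0,0.1],"slide": [5.6,-33,65],"jaw": 54},{"dr": [0,0,0.1],"slide": [5.6,-33,85],"jaw": 54},{"dr": [0,0,0.1],"slide": [5.6,-33,100],"jaw": 54},{"dr": [0,0,0.1],"slide": [5.6,-33,108],"jaw": 54}])

```text
clock: 11.45
position: [534.4, -133.8, 32.1]
ee_rot: [0.998, -0.061, -0.001, 0.0]
contact_force: [0.1, -0.8, 0.1]
gripper_width: 54.0
grasp_force: 0.0
```

Request:
step_arm(motion=[{"dr": [0,0,0],"slide": [0,0,6],"jaw": 54},{"dr": [0,0,0],"slide": [0,0,12],"jaw": 54},{"dr": [0,0,0],"slide": [0,0,18],"jaw": 54},{"dr": [0,0,0],"slide": [0,0,22],"jaw": 54},{"dr": [0,0,0],"slide": [0,0,26],"jaw": 54},{"dr": [0,0,0],"slide": [0,0,28],"jaw": 54},{"dr": [0,0,0],"slide": [0,0,28],"jaw": 54},{"dr": [0,0,0],"slide": [0,0,28],"jaw": 54}])

```text
clock: 12.45
position: [535.1, -134.3, 5.7]
ee_rot: [0.998, -0.062, 0.0, 0.0]
contact_force: [-0.5, 0.2, 0.6]
gripper_width: 54.0
grasp_force: 0.0
```

```bash
python3 - <<'E'
from h import *
s=arm.read_state();im=optics.get_image("wrist");print(s["position"].round(1).tolist(),s["contact_force"].round(1))
sc=optics.get_image("scene")[200:290,85:215]
cv2.imwrite("pics/w6.png",np.hstack([cv2.resize(im[130:340,130:410],(440,330)),cv2.resize(sc,(360,330),interpolation=2)]))
E
```

```text
[535.1, -134.3, 5.7] [-0.5  0.2  0.6]
```

View pics/w6.png

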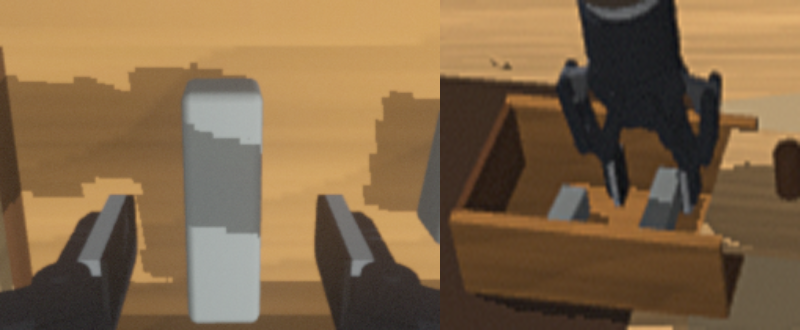

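The stone is centred between the fingers. Go down another 14 mm and close gradually.

Request:
step_arm(motion=[{"dr": [0,0,0],"slide": [0,0,3],"jaw": 54},{"dr": [0,0,0],"slide": [0,0,7],"jaw": 54},{"dr": [0,0,0],"slide": [0,0,10],"jaw": 54},{"dr": [0,0,0],"slide": [0,0,12],"jaw": 54},{"dr": [0,0,0],"slide": [0,0,13],"jaw": 54},{"dr": [0,0,0],"slide": [0,0,14],"jaw": 54},{"dr": [0,0,0],"slide": [0,0,14],"jaw": 54},{"dr": [0,0,0],"slide": [0,0,14],"jaw": 54}])

```text
clock: 13.55
position: [535.0, -134.3, -8.4]
ee_rot: [0.998, -0.062, 0.0, -0.0]
contact_force: [0.8, -0.2, -0.6]
gripper_width: 54.1
grasp_force: 0.0
```

Request:
step_arm(motion=[{"dr": [0,0,0],"slide": [0,0,0],"jaw": 45},{"dr": [0,0,0],"slide": [0,0,0],"jaw": 38},{"dr": [0,0,0],"slide": [0,0,0],"jaw": 32},{"dr": [0,0,0],"slide": [0,0,0],"jaw": 28},{"dr": [0,0,0],"slide": [0,0,0],"jaw": 24},{"dr": [0,0,0],"slide": [0,0,0],"jaw": 20},{"dr": [0,0,0],"slide": [0,0,0],"jaw": 18},{"dr": [0,0,0],"slide": [0,0,0],"jaw": 18}])

```text
clock: 14.55
position: [535.1, -134.2, -8.2]
ee_rot: [0.998, -0.062, 0.0, 0.0]
contact_force: [-1.2, 1.3, 4.2]
gripper_width: 22.4
grasp_force: 59.9
```

Request:
step_arm(motion=[{"dr": [0,0,0],"slide": [0,0,-4],"jaw": 18},{"dr": [0,0,0],"slide": [0,0,-12],"jaw": 18},{"dr": [0,0,0],"slide": [0,0,-25],"jaw": 18},{"dr": [0,0,0],"slide": [0,0,-45],"jaw": 18},{"dr": [0,0,0],"slide": [0,0,-70],"jaw": 18},{"dr": [0,0,0],"slide": [0,0,-95],"jaw": 18},{"dr": [0,0,0],"slide": [0,0,-115],"jaw": 18},{"dr": [0,0,0],"slide": [0,0,-125],"jaw": 18}])

```text
clock: 15.55
position: [535.5, -134.3, 118.5]
ee_rot: [0.998, -0.062, 0.001, -0.0]
contact_force: [0.2, 0.4, -0.7]
gripper_width: 22.4
grasp_force: 59.4
```

```bash
python3 - <<'E'
from h import *
s=arm.read_state();im=optics.get_image("wrist");cv2.imwrite("pics/w7.png",cv2.resize(im[130:340,130:410],(560,420)))
print(s["contact_force"].round(1),s["gripper_width"],delta([558,338,117],np.radians(-14.8)))
E
```

```text
[ 0.2  0.4 -0.7] 22.415608659236355 (array([ -36.1, -471.5,    2.1]), array([-0.  , -0.03,  0.97]))
```

View pics/w7.png

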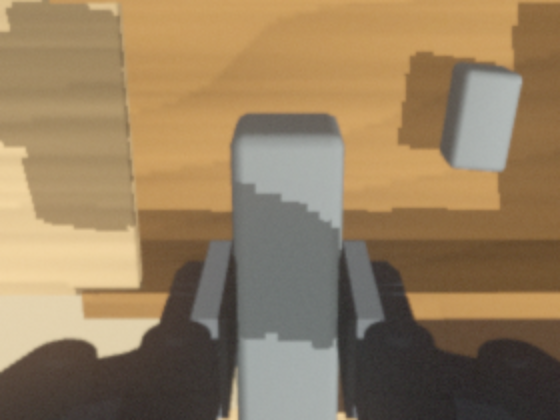

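The long stone is held level between the pads and only the short one is left in the box. Carry it to the tray.

Request:
step_arm(motion=[{"dr": [0,0,0],"slide": [0,-12,0],"jaw": 18},{"dr": [0,0,0],"slide": [-2,-40,0],"jaw": 18},{"dr": [0,0,0.2],"slide": [-5,-75,0],"jaw": 18},{"dr": [0,0,0.3],"slide": [-8,-110,0],"jaw": 18},{"dr": [0,0,0.4],"slide": [-11,-145,0],"jaw": 18},{"dr": [0,0,0.5],"slide": [-14,-180,0],"jaw": 18},{"dr": [0,0,0.6],"slide": [-16,-212,0],"jaw": 18},{"dr": [0,0,0.6],"slide": [-18,-235,0],"jaw": 18}])

```text
clock: 16.6
position: [545.1, 103.0, 115.2]
ee_rot: [0.995, -0.103, -0.001, 0.001]
contact_force: [0.8, -0.1, -0.6]
gripper_width: 22.2
grasp_force: 59.4
```

```bash
python3 - <<'E'
from h import *
print(delta([558,338,117],np.radians(-14.8)),arm.read_state()["position"])
E
```

```text
(array([ -35.5, -232.7,   -2. ]), array([0.01, 0.01, 0.37])) [545.11873943 102.96871037 115.22819466]
```

Request:
step_arm(motion=[{"dr": [0,0,0],"slide": [-4,-25,0],"jaw": 18},{"dr": [0,0,0.1],"slide": [-10,-65,0],"jaw": 18},{"dr": [0,0,0.2],"slide": [-16,-105,0],"jaw": 18},{"dr": [0,0,0.3],"slide": [-22,-145,0],"jaw": 18},{"dr": [0,0,0.4],"slide": [-28,-185,0],"jaw": 18},{"dr": [0,0,0.4],"slide": [-33,-217,0],"jaw": 18},{"dr": [0,0,0.4],"slide": [-35,-231,0],"jaw": 18},{"dr": [0,0,0.4],"slide": [-35,-232,0],"jaw": 18}])

```text
clock: 17.6
position: [558.7, 335.8, 115.3]
ee_rot: [0.991, -0.131, -0.001, 0.001]
contact_force: [0.1, 0.0, -1.2]
gripper_width: 22.7
grasp_force: 59.4
```

Request:
step_arm(motion=[{"dr": [0,0,0],"slide": [0,0,10],"jaw": 18},{"dr": [0,0,0],"slide": [0,0,28],"jaw": 18},{"dr": [0,0,0],"slide": [0,0,48],"jaw": 18},{"dr": [0,0,0],"slide": [0,0,68],"jaw": 18},{"dr": [0,0,0],"slide": [0,0,84],"jaw": 18},{"dr": [0,0,0],"slide": [0,0,94],"jaw": 18},{"dr": [0,0,0],"slide": [0,0,100],"jaw": 18},{"dr": [0,0,0],"slide": [0,0,102],"jaw": 18}])

```text
clock: 18.6
position: [559.5, 335.4, 14.4]
ee_rot: [0.991, -0.131, 0.0, -0.0]
contact_force: [0.7, 0.1, -1.2]
gripper_width: 22.6
grasp_force: 59.4
```

```bash
python3 - <<'E'
from h import *
optics.get_image("wrist");s=arm.read_state()
print(s["position"].round(1),s["contact_force"].round(1),delta([558,338,-8.2],np.radians(-14.8)))
E
```

```text
[559.5 335.5  14.5] [-0.2 -1.  -0.9] (array([-2.1, -2. , 22.7]), array([-0.  , -0.  , -0.03]))
```

Position is right. Lower slowly to just above contact, then creep.

Request:
step_arm(motion=[{"dr": [0,0,0],"slide": [0,0,4],"jaw": 18},{"dr": [0,0,0],"slide": [0,0,8],"jaw": 18},{"dr": [0,0,0],"slide": [0,0,12],"jaw": 18},{"dr": [0,0,0],"slide": [0,0,15],"jaw": 18},{"dr": [0,0,0],"slide": [0,0,17],"jaw": 18},{"dr": [0,0,0],"slide": [0,0,19],"jaw": 18},{"dr": [0,0,0],"slide": [0,0,20],"jaw": 18},{"dr": [0,0,0],"slide": [0,0,20],"jaw": 18}])

```text
clock: 19.65
position: [559.4, 335.4, -5.5]
ee_rot: [0.991, -0.131, 0.0, 0.0]
contact_force: [-0.1, -0.2, -1.9]
gripper_width: 22.7
grasp_force: 59.4
```

Request:
step_arm(motion=[{"dr": [0,0,0],"slide": [0,0,0.5],"jaw": 18},{"dr": [0,0,0],"slide": [0,0,1],"jaw": 18},{"dr": [0,0,0],"slide": [0,0,1.4],"jaw": 18},{"dr": [0,0,0],"slide": [0,0,1.8],"jaw": 18},{"dr": [0,0,0],"slide": [0,0,2],"jaw": 18},{"dr": [0,0,0],"slide": [0,0,2],"jaw": 18},{"dr": [0,0,0],"slide": [0,0,2],"jaw": 18},{"dr": [0,0,0],"slide": [0,0,2],"jaw": 18}])

```text
clock: 20.65
position: [559.4, 335.4, -7.5]
ee_rot: [0.991, -0.131, 0.0, -0.0]
contact_force: [-0.8, -0.3, -0.7]
gripper_width: 22.2
grasp_force: 59.4
```

Request:
step_arm(motion=[{"dr": [0,0,0],"slide": [0,0,0.2],"jaw": 18},{"dr": [0,0,0],"slide": [0,0,0.4],"jaw": 18},{"dr": [0,0,0],"slide": [0,0,0.6],"jaw": 18},{"dr": [0,0,0],"slide": [0,0,0.8],"jaw": 18},{"dr": [0,0,0],"slide": [0,0,1],"jaw": 18},{"dr": [0,0,0],"slide": [0,0,1.2],"jaw": 18},{"dr": [0,0,0],"slide": [0,0,1.4],"jaw": 18},{"dr": [0,0,0],"slide": [0,0,1.5],"jaw": 18}])

```text
clock: 21.65
position: [559.4, 335.4, -8.2]
ee_rot: [0.991, -0.131, 0.0, 0.0]
contact_force: [-3.0, -1.5, 5.2]
gripper_width: 22.5
grasp_force: 60.2
```

Contact at 5 N and z = -8.2, as predicted. Open only partway so the fingers stay clear of the tray walls, then retreat.

Request:
step_arm(motion=[{"dr": [0,0,0],"slide": [0,0,0],"jaw": 24},{"dr": [0,0,0],"slide": [0,0,0],"jaw": 28},{"dr": [0,0,0],"slide": [0,0,0],"jaw": 36},{"dr": [0,0,0],"slide": [0,0,0],"jaw": 46},{"dr": [0,0,0],"slide": [0,0,0],"jaw": 54},{"dr": [0,0,0],"slide": [0,0,0],"jaw": 54},{"dr": [0,0,0],"slide": [0,0,-5],"jaw": 54},{"dr": [0,0,0],"slide": [0,0,-15],"jaw": 54}])

```text
clock: 22.65
position: [559.3, 335.2, 6.2]
ee_rot: [0.991, -0.131, -0.0, 0.0]
contact_force: [-0.1, 0.2, 0.5]
gripper_width: 54.1
grasp_force: 0.0
```

Request:
step_arm(motion=[{"dr": [0,0,0],"slide": [0,0,-15],"jaw": 54},{"dr": [0,0,0],"slide": [0,0,-40],"jaw": 54},{"dr": [0,0,0],"slide": [0,0,-70],"jaw": 54},{"dr": [0,0,0],"slide": [0,0,-100],"jaw": 54},{"dr": [0,0,0],"slide": [0,0,-130],"jaw": 54},{"dr": [0,0,0],"slide": [0,0,-150],"jaw": 54},{"dr": [0,0,0],"slide": [0,0,-160],"jaw": 54},{"dr": [0,0,0],"slide": [0,0,-160],"jaw": 54}])

```text
clock: 23.65
position: [559.6, 335.6, 167.1]
ee_rot: [0.991, -0.131, 0.001, -0.001]
contact_force: [-0.6, -0.2, 0.7]
gripper_width: 53.8
grasp_force: 0.0
```

```bash
python3 - <<'E'
from h import *
s=arm.read_state();im=optics.get_image("wrist");print(s["position"].round(1),s["contact_force"].round(1))
sc=optics.get_image("scene")
cv2.imwrite("pics/w8.png",np.hstack([cv2.resize(im,(400,300)),cv2.resize(sc[190:340,60:260],(400,300))]))
E
```

```text
[559.6 335.6 167.1] [-0.6 -0.2  0.7]
```

View pics/w8.png

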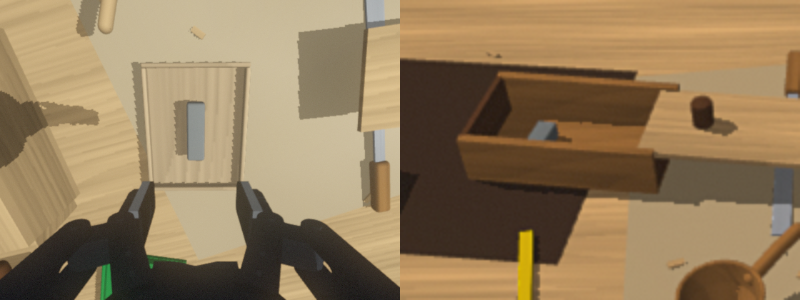

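The long stone lies flat in the middle of the plywood tray at (195,130). The box stands open with the short stone still inside.

```bash
python3 -c "
from bench import arm
print(arm.job_done())"
```

```text
the job is handed in; nothing more can be done
None
```

The job is handed in at about 24 s of the 51 s allowed: the lid is slid open to its stop, the long stone lies flat in the plywood tray, and the box is left open with the short stone inside; the first try at the knob missed and nudged the lid about 20 mm before the second grip held.

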